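Shift the glass-grinding lathe into its slow gear

TASK

The glass-grinding lathe on the bench is stopped, its gear lever standing somewhere in the motor-side column of the H-shaped gate; shift it into slow gear, the back slot on the grinding-wheel side. Push the lever with your fingertips along to neutral, across, and fully home into that slot, and leave it there: do not grip it, and do not force it against the gate. Leave the two jars, the tumbler of glass rods and the dressing stick where they are.

Things in the scene. Friction and masses are not known exactly. Their poses are not given: they have to be found in the camera images.
- lathe: Grey glass-grinding lathe, fixed. Origin: on the bench, under the centre of the gear case (208 x 228 mm, top at 148 mm). x = to the back (the robot stands at the front), y = to the wheel end, z up. Beyond y = 110 mm: wheel (160 mm diameter), guard and thin water pipe, up to 232 mm high. Below y = -110 mm: motor, up to 198 mm. Only gate, lever, an oil plug and the dressing stick stand on the case
- gate_mid (a point): Centre of the H-shaped opening, on top of the steel gate plate (108 x 92 mm), 170 mm above the bench, straight over the lathe's origin; axes as the lathe's. Two columns 14 mm wide along lathe x at y = -18 (motor side) and +18 mm (wheel side), each from x = -31 (front slot) to +31 mm (back slot), joined only by the neutral channel, 18 mm wide, along y through the centre
- knob (a point): Centre of the lever's black ball knob, 34 mm diameter, on a straight 10 mm steel rod. The lever pivots both ways about a point 76 mm above the lathe's origin; knob centre in the lathe's frame: x = 180 sin(along), y = 180 cos(along) sin(cross), z = 76 + 180 cos(along) cos(cross) mm. So 256 mm high upright, 246 mm at slot ends; y +-36 mm in the columns, x +-48 mm at slot ends
- sel_cross (a joint): Lever angle across the gate ('cross'), rad: 0 upright, positive to the wheel; about -0.20 in the motor-side column, +0.20 in the wheel-side column (play about 0.02). No spring: stays where it is left; about 3 N at the knob moves it
- sel_along (a joint): Lever angle along the columns ('along'), rad: 0 neutral (it can cross only within about +-0.04), positive to the back. The gate's end stops it at about +0.27 (home in a back slot) and -0.27 (front slot). No spring or detent: stays where it is left; about 3 N at the knob moves it
- frit_jar: Small closed clear jar of glass frit, 48 mm diameter, 34 mm high, standing loose on top of the gear case between gate and wheel (its top 182 mm above the bench); origin at the centre of its underside. Leave alone
- bead_jar: Larger closed clear jar, 64 mm diameter, 46 mm high, loose on the bench behind the gear case; origin at the centre of its underside. Leave alone
- rod_glass: Glass tumbler 68 mm diameter, 100 mm high, holding glass rods up to 205 mm high, loose on the bench behind the lathe's motor; origin at the centre of its underside. Leave alone
- dressing_stick: Dark grey wheel-dressing stick, 90 x 22 x 20 mm, lying loose on top of the gear case on the motor side of the gate (top 168 mm above the bench); origin at the centre of its underside. Leave alone

How it is judged:
By the outcome, as a careful person would: the job done as asked, in the order asked, and still so for the second after the job is handed in, with the robot touching nothing.
It also fails if it takes over 53 s, if anything falls off the work surface, if the arm or the gripper's body presses on something with over 40 N, if the wrist force passes 120 N, or if a joint passes its speed limit or range.

ROBOT

A 6-joint arm with a two-finger parallel gripper is mounted at the origin on the work surface. World frame = base frame: x ahead of the robot, y to its left, z up, the work surface at z = 0. Lengths are in m, angles in rad, forces in N, time in s.
With the tool pointing down it reaches from about 0.35 to 0.775 m from the base axis. Payload 5.5 kg.
Tool frame: the origin (TCP) lies on the centre line of the jaws, within the pads' length; the fingertips stand 11 mm ahead of it and the grasp point (between the pads) lies 8 mm behind it (env.nose_length is the distance from the TCP to the fingertips, in m); x points along the fingers, z is the direction in which the jaws open and shut, and the axes are right-handed (so a half turn about x gives the same grasp; the last joint's range is limited). The gripper opens to 85 mm and grips with 20 to 120 N. Pads are 22 mm wide; open, the fingers measure 114 mm over their backs; the gripper's body (76 mm by 85 mm) begins 54 mm behind the grasp point. The pads swing forward as they close: fully open they stand 13 mm farther back than shut.
Start: joints at [0.996, 0.313, 0.046, 1.304, 0, 1.431], TCP at [0.242, 0.522, 0.242] pointing down, gripper open.
Joint ranges: [-2.76, 2.76], [-0.86, 1.69], [-1.03, 1.26], [-2.2, 2.34], [-1.47, 1.5], [-3.14, 3.14]. Speed limits (rad/s): [2.57, 2.57, 3.14, 3.14, 3.14, 3.14].

INTERFACE

Orientations are given as a unit quaternion [w, x, y, z].
In Python, from workcell import env gives the robot as it stands. The module is installed in compiled form; this text tells all that it offers.
- The arm moves only by the tool step_arm, never from a script. Its argument "moves" is a list that holds one entry, the list of rows, each a list of 7 numbers: the turn, a rotation vector about the tool's x, y, z in rad, then the shift along the tool's x, y, z in m, then the opening, from 0 (shut) to 1 (fully open). In form: [[[rx, ry, rz, tx, ty, tz, grip], ...]]. A call has 1 to 12 rows; each row is the pose to reach, as a shift and turn from the pose measured when the call began, along the tool's axes at that moment; what a row does not reach only later rows make up. A row lasts 1/10 s, in which the tool goes at most 50 mm and 8.59 degrees, less where a joint would pass 70% of its speed; a pose out of reach is approached as far as the arm can. A call with a gripper value outside its range is refused whole. The fingers move at their own pace and stop on an object; "force" is the grip in N (left out, the last holds). Time passes only in rows, so rows that repeat a pose let the fingers close. It gives the time, the measured TCP pose, the force and the opening at its end, in the units of the state.
- env.get_state(): the state, without advancing time (a new reading comes with each control period).
- env.read_camera(name): name is "scene" or "top" or "wrist"; returns (picture, depth): 420x560x3 uint8, red, green, blue; 420x560 float32, m along the optical axis (not along the pixel's ray), 0 where there is no reading.
- env.get_calibration(name): a dict with "mtx" (3x3 intrinsics, pixels), "camera_from_world" (4x4, takes a point from world to camera coordinates); the wrist camera has in their place "T_tool_cam" (4x4, takes a point from camera to tool coordinates, whose origin is the TCP and whose axes are the tool frame's). Camera axes: x right, y down, z forward; pixel columns grow to the right and rows downward; lengths in m; the calibration is good to about 2 mm. A picture is of the moment at which its call begins: read the wrist's pose just before it. get_calibration takes no time and is no camera call.
- env.hand_in(): hands the job in, once; it reports no verdict.
Trained networks look in the newest picture that a camera, given by its name, has taken for a name from the list of things; names that differ only in an ending like _2 or _b are one class to them, and where a whole thing is asked for, a point or a joint stands for the part that bears it (a point fixed in the world has none). Each returns a list of dicts, best first, with "confidence" (0 to 1); they miss things now and then, are a little off and sometimes report something else, mostly with a low value. They report only what shows in the picture. A call takes as long as a camera call.
- env.boxes_of(camera, thing): "uv" ([column, row] in pixels, amid what is visible of it).
- env.silhouettes(camera, thing): "mask" (420x560 bool, what is visible of it) and "uv" ([column, row] in pixels, amid what is visible of it).
The state is a dict: "clock": time; "joint_pos": joint angles; "qvel": joint speeds; "tau": joint torques, N m; "tcp_pos": TCP position; "orientation": TCP orientation; "wrist_force": force on the tool from outside, world axes, zero at the start; "ft_torque": the same for the moment, N m; "finger_gap": finger opening in m.
Only numpy, scipy, OpenCV 4.12 (cv2) and the standard library are available. Lean on these libraries where they do the work, as an engineer would, in place of code of your own. Each camera call takes 0.05 s, during which the arm holds its last target.

## Working session

There is one attempt and no reset: what is moved stays moved. The work goes in short steps, Python scripts to look and compute and a tool call to move; the robot and the scene stay as the last step left them, time stands still between calls to the robot, and variables do not carry over. Pictures are saved under pics/ and viewed, and the job is handed in when it is done.

Besides the shell and the picture viewer there is one more tool, called after "Call:" as name(argument=value, ...) on one line, values as JSON. step_arm: Moves the arm, as the interface text tells. Its arguments: {"type":"object","properties":{"moves":{"type":"array","items":{"type":"array","items":{"type":"array","items":{"type":"number"}}}},"force":{"type":"number"}},"required":["moves"]}

```bash
mkdir -p pics; ls
python3 - <<'E'
from workcell import env
import cv2,numpy as np
print(env.get_state())
for n in ["scene","top"]:
    p,d=env.read_camera(n); cv2.imwrite(f"pics/{n}0.png",p[:,:,::-1]); np.save(f"pics/{n}_d0.npy",d)
    c=env.get_calibration(n); print(n,c)
    for t in ["lathe","knob","frit_jar","bead_jar","rod_glass","dressing_stick","gate_mid"]:
        try:
            r=env.boxes_of(n,t); print(t,[(x["uv"],x["confidence"]) for x in r[:3]])
        except Exception as e: print(t,e)
print(env.get_state()["clock"], env.nose_length)
E
```

```text
pics
{'clock': 0.0, 'joint_pos': array([ 9.96393658e-01,  3.13962019e-01,  4.49537768e-02,  1.30363015e+00,
       -1.13835343e-05,  1.43121179e+00]), 'qvel': array([-0.00018225, -0.00081333, -0.00074233, -0.00041966, -0.00221178,
       -0.00043357]), 'tau': array([ 1.40153923e-03, -4.80630612e+01,  2.98531759e+01,  1.93793583e-02,
       -1.01185226e-04,  8.49734533e-06]), 'tcp_pos': array([0.24193625, 0.52105446, 0.24142041]), 'orientation': array([ 0.595489  , -0.38065364,  0.59667048,  0.38010522]), 'wrist_force': array([0.44554869, 0.13913271, 0.7353707 ]), 'ft_torque': array([-0.04698719,  0.04684413,  0.04175527]), 'finger_gap': 0.08525330106546093}
scene {'mtx': array([[444.1912607 ,   0.        , 274.38592262],
       [  0.        , 444.1912607 , 209.52463441],
       [  0.        ,   0.        ,   1.        ]]), 'camera_from_world': array([[-0.20295505,  0.979186  , -0.00200434,  0.19389275],
       [ 0.53489665,  0.10915257, -0.83783727, -0.19784024],
       [-0.82017975, -0.17111542, -0.54591638,  1.42094228],
       [ 0.        ,  0.        ,  0.        ,  1.        ]])
[... 411 characters left out ...]
.        ,   0.        ,   1.        ]]), 'camera_from_world': array([[ 2.42415886e-02, -9.99705646e-01,  9.82780476e-04,
        -6.63977809e-02],
       [-9.87081363e-01, -2.40911823e-02, -1.58398225e-01,
         6.63141161e-01],
       [ 1.58375276e-01,  2.86974030e-03, -9.87374821e-01,
         9.12742057e-01],
       [ 0.00000000e+00,  0.00000000e+00,  0.00000000e+00,
         1.00000000e+00]])}
lathe [([209.5, 259.5], 0.72)]
knob [([201.1, 228.9], 0.89)]
frit_jar [([156.3, 259.7], 0.66)]
bead_jar [([142.4, 202.6], 0.78), ([155.5, 259.1], 0.65)]
rod_glass [([274.0, 167.0], 0.74)]
dressing_stick [([232.8, 246.3], 0.81)]
gate_mid [([195.9, 258.5], 0.84), ([155.4, 258.9], 0.37)]
0.8 0.011
```

View pics/scene0.png

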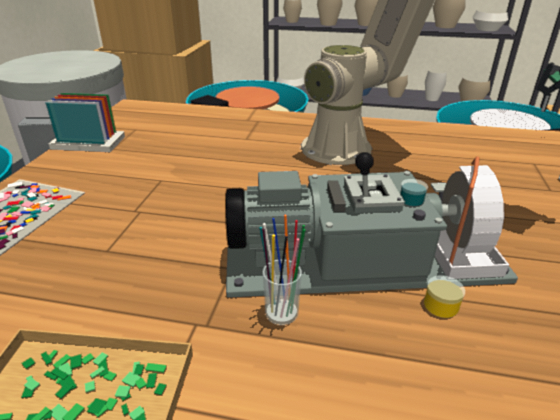

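View pics/top0.png

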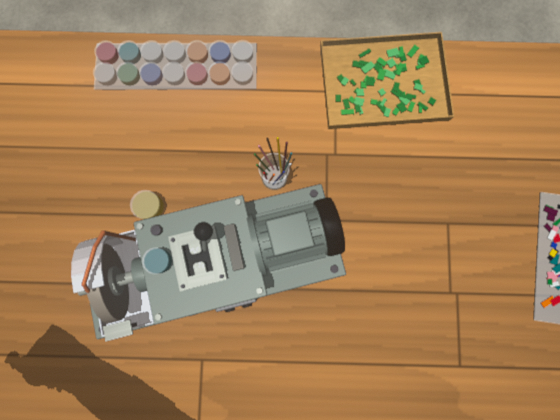

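```bash
cat > h.py <<'E'
import numpy as np
from workcell import env
def ray(n,uv):
    c=env.get_calibration(n);T=np.linalg.inv(c["camera_from_world"])
    d=np.linalg.inv(c["mtx"])@np.array([uv[0],uv[1],1.]);return T[:3,3],T[:3,:3]@d
def atz(n,uv,z):
    o,d=ray(n,uv);return o+d*(z-o[2])/d[2]
def cloud(n,d):
    c=env.get_calibration(n);T=np.linalg.inv(c["camera_from_world"])
    v,u=np.indices(d.shape);P=np.stack([u,v,np.ones_like(u)],-1)@np.linalg.inv(c["mtx"]).T*d[...,None]
    W=P@T[:3,:3].T+T[:3,3];W[d==0]=np.nan;return W
E
python3 - <<'E'
from h import *
for n in ["top","scene"]:
    W=cloud(n,np.load(f"pics/{n}_d0.npy"))
    np.save(f"pics/{n}_W.npy",W)
    pts={"top":dict(knob=(201,229),gate=(196,258),frit=(156,259),bead=(142,202),rod=(274,167),stick=(233,246)),
     "scene":dict(knob=(366,164),gate=(372,193),frit=(413,191),bead=(447,295),rod=(282,280),stick=(338,195))}[n]
    for k,(u,v) in pts.items(): print(n,k,np.round(np.nanmedian(W[v-2:v+3,u-2:u+3].reshape(-1,3),0),4))
# pca: case-top points z~.148, plate z~.170
W=np.load("pics/top_W.npy")
for lo,hi in [(.143,.153),(.165,.174)]:
    m=(W[...,2]>lo)&(W[...,2]<hi); print(lo,m.sum(),np.nanmin(W[m],0),np.nanmax(W[m],0))
E
```

```text
top knob [0.5797 0.0845 0.2642]
top gate [0.5324 0.1129 0.1501]
top frit [0.5279 0.1827 0.1813]
top bead [0.6579 0.2632 0.0454]
top rod [ 0.7523 -0.0341  0.0074]
top stick [0.5569 0.0385 0.1677]
scene knob [0.5928 0.0902 0.2507]
scene gate [0.5514 0.1091 0.1688]
scene frit [0.5474 0.1844 0.1798]
scene bead [0.6742 0.259  0.0442]
scene rod [ 0.7115 -0.0343  0.0589]
scene stick [0.5698 0.0455 0.1669]
0.143 9582 [ 0.40520184 -0.18147556  0.14300265] [0.76112634 0.34768684 0.1529929 ]
0.165 3564 [ 0.42164191 -0.1742721   0.16500091] [0.76426542 0.346438   0.17398831]
```

Run:
```python
from h import *
import cv2
for n in ["top","scene"]:
    p=cv2.imread(f"pics/{n}0.png"); 
    u,v={"top":(200,255),"scene":(372,190)}[n]
    s=8
    x0,y0=u-40,v-37
    c=cv2.resize(p[y0:y0+75,x0:x0+100],None,fx=s,fy=s,interpolation=cv2.INTER_CUBIC); cv2.imwrite(f"pics/{n}_z.png",c)
W=np.load("pics/top_W.npy"); p=cv2.imread("pics/top0.png")
m=(abs(W[...,2]-.170)<.006)
g=p.min(2)
m2=np.zeros(m.shape,np.uint8); m2[(g>140)]=255
m2[:, :150]=0;m2[:,250:]=0;m2[:225]=0;m2[300:]=0
k,l,st,ce=cv2.connectedComponentsWithStats(m2)
for i in range(1,k):
    if st[i,4]>50:
        print(st[i],ce[i])
        ys,xs=np.where(l==i); q=np.array([atz("top",(a,b),.170)[:2] for a,b in zip(xs,ys)]).astype(np.float32)
        print(cv2.minAreaRect(q*1000))
# case top
m=(abs(W[...,2]-.148)<.004); m[:, :120]=0;m[:,270:]=0;m[:190]=0;m[330:]=0
mm=cv2.morphologyEx(m.astype(np.uint8),cv2.MORPH_OPEN,np.ones((5,5)))
q=W[mm>0][:,:2].astype(np.float32); print(len(q),cv2.minAreaRect(q*1000))
```

```text
[ 150  225  100   75 4946] [199.22361504 268.57096644]Traceback (most recent call last):
  File "<stdin>", line 18, in <module>
  File "h.py", line 7, in atz
    o,d=ray(n,uv);return o+d*(z-o[2])/d[2]
        ~~~^^^^^^
  File "h.py", line 4, in ray
    c=env.get_calibration(n);T=np.linalg.inv(c["camera_from_world"])
ValueError: time passes only in moves, steps and waits
```

View pics/top_z.png

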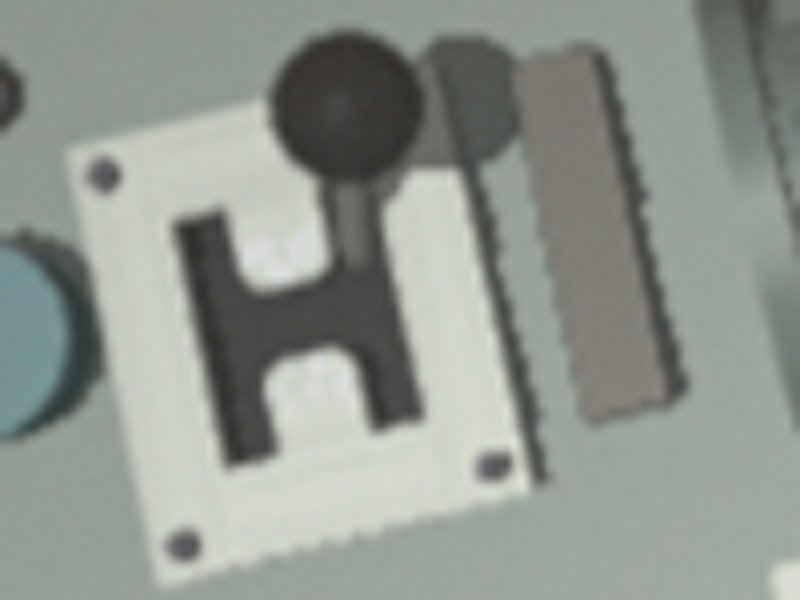

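View pics/scene_z.png

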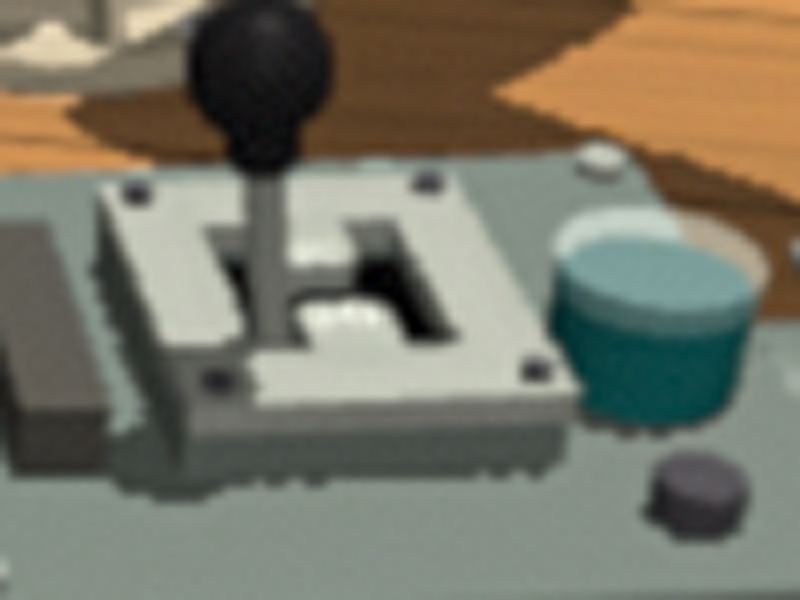

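```bash
python3 - <<'E'
from workcell import env
import pickle
pickle.dump({n:env.get_calibration(n) for n in ["top","scene","wrist"]},open("cal.pkl","wb"))
E
sed -i 's/^from workcell import env/import pickle\nCAL=pickle.load(open("\.\/cal.pkl","rb"))/; s/env.get_calibration(n)/CAL[n]/' h.py
cat > z.py <<'E'
from h import *
def fit(n,L,Q,z=.170):
    P=np.array([atz(n,q,zz)[:2] for q,zz in zip(Q,np.broadcast_to(z,len(Q)))]);L=np.array(L,float)
    lc,pc=L.mean(0),P.mean(0);H=(L-lc).T@(P-pc);a=np.arctan2(H[0,1]-H[1,0],H[0,0]+H[1,1])
    R=np.array([[np.cos(a),-np.sin(a)],[np.sin(a),np.cos(a)]]);t=pc-R@lc
    return a,t,(P-(L@R.T+t))*1000
E
python3 - <<'E'
from z import *
def zu(n,x,y):
    u,v={"top":(200,255),"scene":(372,190)}[n]; return (u-40+(x+.5)/8-.5, v-37+(y+.5)/8-.5)
top=[((54,46),(68,148)),((-54,46),(162,588)),((-54,-46),(535,490)),((31+0,25),(175,222)),((-31,25),(228,466)),((-31,-25),(424,415))]
# plate 108x92: try both
for dims in [(54,46),(46,54)]:
    L=[(dims[0],dims[1]),(-dims[0],dims[1]),(-dims[0],-dims[1]),(31,25),(-31,25),(-31,-25)]
    a,t,r=fit("top",np.array(L)/1000,[zu("top",*q) for _,q in top]); print(np.degrees(a),t,r.round(1).tolist())
# scene: plate corners: front-left... (scene looks from the back): screen left=motor
L=[(-54,-46),(-54,46),(54,46),(54,-46)]
q=[(100,185),(457,177),(580,388),(188,408)]
a,t,r=fit("scene",np.array(L)/1000,[zu("scene",*x) for x in q]); print(np.degrees(a),t,r.round(1).tolist())
import json
print(zu("top",347,106),zu("scene",260,68))
for n,c in (("top",zu("top",347,106)),("scene",zu("scene",260,68))): print(n,atz(n,c,.248))
# triangulate knob
o1,d1=ray("top",zu("top",347,106));o2,d2=ray("scene",zu("scene",260,68))
A=np.stack([d1,-d2],1);s=np.linalg.lstsq(A,o2-o1,rcond=None)[0];print(o1+d1*s[0],o2+d2*s[1])
E
```

```text
15.686682592727477 [0.53341437 0.10694251] [[0.1, -0.1], [-0.5, -0.2], [-0.1, 0.2], [-0.8, -0.8], [0.8, -0.3], [0.5, 1.3]]
12.407936495028467 [0.53193859 0.10440315] [[7.8, -1.3], [-6.9, -10.9], [-4.9, 6.5], [-1.1, 3.1], [1.3, 0.1], [3.8, 2.5]]
15.357423202031454 [0.53506879 0.1100045 ] [[0.5, -0.0], [2.2, 1.0], [-2.7, -0.3], [0.0, -0.7]]
(202.9375, 230.8125) (364.0625, 161.0625)
top [0.57809757 0.08415035 0.248     ]
scene [0.57819316 0.08656067 0.248     ]
[0.57814241 0.08424289 0.24748841] [0.57797879 0.08656408 0.24789395]
```

```bash
cat > m.py <<'E'
from h import *
from workcell import env
from scipy.spatial.transform import Rotation as R
YAW=np.radians(15.5);O=np.array([.534,.1085,0.])
RL=R.from_euler('z',YAW).as_matrix()
def st():
    s=env.get_state();q=s["orientation"];Rt=R.from_quat([q[1],q[2],q[3],q[0]]).as_matrix();return s,Rt
def L2W(p): return O+RL@np.array(p)/1000
def W2L(p): return RL.T@(np.array(p)-O)*1000
def show(*targets):
    s,Rt=st();print("t",round(s["clock"],2),"tcpL",W2L(s["tcp_pos"]).round(1),"F_L",(RL.T@s["wrist_force"]).round(1),"gap",round(s["finger_gap"],4),"j",s["joint_pos"].round(2))
    for i in range(3): print("xyz"[i],"tool axis in lathe",(RL.T@Rt[:,i]).round(3))
    for p in targets: print(p,"shift tool:",(Rt.T@(L2W(p)-s["tcp_pos"])).round(4))
E
python3 - <<'E'
from m import *
show((80,-36,330),(80,-36,238))
s,Rt=st()
# desired: tool x = -z, tool z = +-lathe x or y
for k in range(4):
    a=YAW+k*np.pi/2; z=np.array([np.cos(a),np.sin(a),0]);x=np.array([0,0,-1.]);D=np.stack([x,np.cross(z,x),z],1)
    print(k,R.from_matrix(Rt.T@D).as_rotvec().round(3))
E
```

```text
t 0.8 tcpL [-170.8  476.   242.4] F_L [ 0.6 -0.4 -0.4] gap 0.0855 j [ 1.    0.31  0.05  1.3  -0.    1.43]
x tool axis in lathe [ 0.  0. -1.]
y tool axis in lathe [-0.761  0.648 -0.   ]
z tool axis in lathe [0.648 0.761 0.   ]
(80, -36, 330) shift tool: [-0.0877 -0.5229 -0.2272]
(80, -36, 238) shift tool: [ 0.0043 -0.5229 -0.2273]
0 [ 0.865  0.    -0.   ]
1 [-0.705  0.     0.   ]
2 [-2.276  0.     0.   ]
3 [ 2.436  0.    -0.   ]
```

Call:
step_arm(moves=[[[0, 0, 0, -0.04, 0, 0, 0], [-0.14, 0, 0, -0.085, -0.01, -0.004, 0], [-0.28, 0, 0, -0.088, -0.05, -0.02, 0], [-0.42, 0, 0, -0.088, -0.095, -0.038, 0], [-0.56, 0, 0, -0.088, -0.14, -0.056, 0], [-0.7, 0, 0, -0.088, -0.185, -0.074, 0], [-0.705, 0, 0, -0.088, -0.23, -0.092, 0], [-0.705, 0, 0, -0.088, -0.275, -0.11, 0], [-0.705, 0, 0, -0.088, -0.32, -0.128, 0], [-0.705, 0, 0, -0.088, -0.365, -0.146, 0], [-0.705, 0, 0, -0.088, -0.41, -0.164, 0], [-0.705, 0, 0, -0.088, -0.44, -0.175, 0]]])

```text
clock: 2.0
tcp_pos: [0.5696, 0.1746, 0.33]
orientation: [-0.429, 0.562, -0.429, -0.562]
wrist_force: [1.2, -0.1, 0.2]
finger_gap: 0.0001
```

Run:
```python
from m import *
show((100,-36,330),(85,-36,237))
```

```text
t 2.0 tcpL [ 51.9  54.2 330. ] F_L [ 1.2 -0.4  0.2] gap 0.0001 j [ 0.16  0.35  0.31  1.53 -0.   -0.1 ]
x tool axis in lathe [ 0. -0. -1.]
y tool axis in lathe [-1.     0.003 -0.   ]
z tool axis in lathe [ 0.003  1.    -0.   ]
(100, -36, 330) shift tool: [ 0.0001 -0.0483 -0.09  ]
(85, -36, 237) shift tool: [ 0.0931 -0.0333 -0.09  ]
```

Call:
step_arm(moves=[[[0, 0, 0, 0, -0.024, -0.045, 0], [0, 0, 0, 0, -0.036, -0.09, 0], [0, 0, 0, 0.03, -0.036, -0.09, 0], [0, 0, 0, 0.065, -0.036, -0.09, 0], [0, 0, 0, 0.093, -0.036, -0.09, 0], [0, 0, 0, 0.093, -0.036, -0.09, 0]]])

```text
clock: 2.6
tcp_pos: [0.6256, 0.0968, 0.2323]
orientation: [0.427, -0.56, 0.431, 0.564]
wrist_force: [0.1, -0.6, 0.1]
finger_gap: -0.0002
```

```bash
cat > look.py <<'E'
import sys,cv2
from m import *
tag=sys.argv[1]
show()
for n,(u,v) in {"top":(200,245),"scene":(372,165)}.items():
    p,d=env.read_camera(n); c=p[v-50:v+50,u-50:u+50,::-1]
    cv2.imwrite(f"pics/{tag}_{n}_c.png",c)
a=[cv2.resize(cv2.imread(f"pics/{tag}_{n}_c.png"),(400,400),interpolation=cv2.INTER_CUBIC) for n in ("top","scene")]
cv2.imwrite(f"pics/{tag}.png",np.hstack(a))
E
python3 look.py a1
```

```text
t 2.6 tcpL [ 85.2 -35.7 232.3] F_L [-0.1 -0.6  0.1] gap -0.0002 j [ 0.03  0.44  0.21  1.35 -0.   -0.24]
x tool axis in lathe [-0.008  0.002 -1.   ]
y tool axis in lathe [-1.     0.003  0.008]
z tool axis in lathe [0.003 1.    0.002]
```

View pics/a1.png

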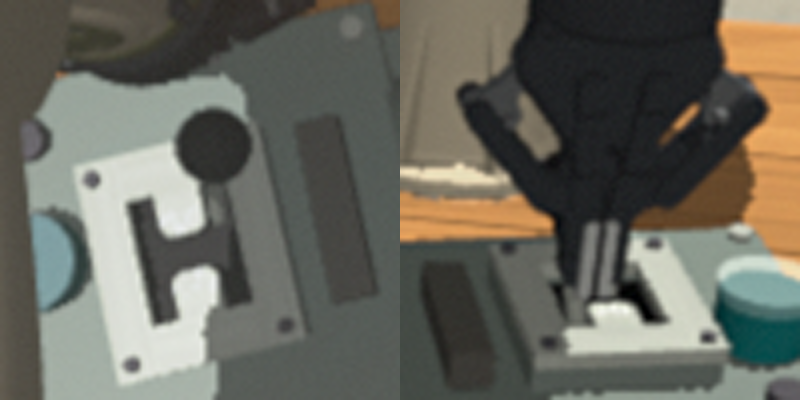

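Call:
step_arm(moves=[[[0, 0, 0, 0, 0.008, 0, 0], [0, 0, 0, 0, 0.014, 0, 0], [0, 0, 0, 0, 0.018, 0, 0], [0, 0, 0, 0, 0.022, 0, 0], [0, 0, 0, 0, 0.026, 0, 0], [0, 0, 0, 0, 0.03, 0, 0], [0, 0, 0, 0, 0.034, 0, 0], [0, 0, 0, 0, 0.038, 0, 0], [0, 0, 0, 0, 0.042, 0, 0], [0, 0, 0, 0, 0.046, 0, 0], [0, 0, 0, 0, 0.049, 0, 0], [0, 0, 0, 0, 0.051, 0, 0]]])

```text
clock: 3.9
tcp_pos: [0.5783, 0.0837, 0.2373]
orientation: [0.429, -0.562, 0.429, 0.562]
wrist_force: [2.9, 1.5, 2.7]
finger_gap: -0.0
```

```bash
python3 look.py a2
```

```text
t 3.9 tcpL [ 36.  -35.8 237.3] F_L [3.1 0.6 2.7] gap -0.0 j [ 0.01  0.33  0.06  1.3  -0.   -0.26]
x tool axis in lathe [-0.001 -0.    -1.   ]
y tool axis in lathe [-1.     0.003  0.001]
z tool axis in lathe [ 0.003  1.    -0.   ]
```

View pics/a2.png

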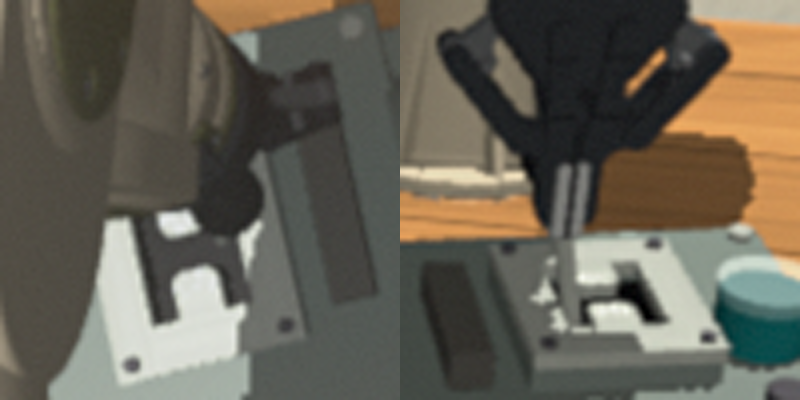

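```bash
cat > k.py <<'E'
import sys
from m import *
n,x,y,z=sys.argv[1],*map(float,sys.argv[2:5])
u,v={"top":(200,245),"scene":(372,165)}[n]
px=(u-50+(x+.5)/4-.5,v-50+(y+.5)/4-.5);print(W2L(atz(n,px,z)).round(1))
E
python3 k.py top 228 200 .254; python3 k.py top 213 145 .249
```

```text
[ 10.  -37.2 254. ]
[ 35.8 -35.3 249. ]
```

Call:
step_arm(moves=[[[0, 0, 0, 0, 0.004, 0, 0], [0, 0, 0, 0, 0.007, 0, 0], [0, 0, 0, 0, 0.009, 0, 0], [0, 0, 0, 0, 0.009, 0, 0]]])

```text
clock: 4.4
tcp_pos: [0.5691, 0.0811, 0.2372]
orientation: [0.428, -0.562, 0.429, 0.563]
wrist_force: [2.4, 0.3, 1.8]
finger_gap: 0.0002
```

```bash
python3 look.py a3
```

```text
t 4.4 tcpL [ 26.5 -35.8 237.2] F_L [ 2.4 -0.3  1.8] gap 0.0002 j [ 0.    0.32  0.04  1.29 -0.   -0.27]
x tool axis in lathe [-0.002 -0.    -1.   ]
y tool axis in lathe [-1.     0.003  0.002]
z tool axis in lathe [ 0.003  1.    -0.   ]
```

View pics/a3.png

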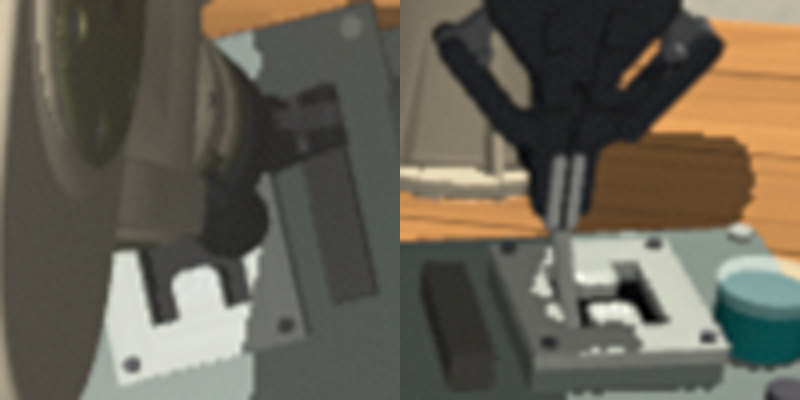

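Call:
step_arm(moves=[[[0, 0, 0, 0, -0.012, 0, 0], [0, 0, 0, 0, -0.025, 0, 0], [0, 0, 0, -0.04, -0.025, 0, 0], [0, 0, 0, -0.085, -0.025, 0, 0], [0, 0, 0, -0.09, -0.01, -0.04, 0], [0, 0, 0, -0.09, 0.02, -0.055, 0], [0, 0, 0, -0.09, 0.026, -0.055, 0], [0, 0, 0, -0.09, 0.026, -0.055, 0]]])

```text
clock: 5.3
tcp_pos: [0.5574, 0.021, 0.3269]
orientation: [0.428, -0.561, 0.43, 0.563]
wrist_force: [-0.3, 0.1, 0.4]
finger_gap: 0.0002
```

```bash
python3 look.py a4;  python3 k.py top 236 221 .2525
```

```text
t 5.3 tcpL [ -0.8 -90.5 326.9] F_L [-0.3  0.1  0.4] gap 0.0002 j [-0.11  0.28  0.2   1.5  -0.   -0.37]
x tool axis in lathe [-0.004  0.001 -1.   ]
y tool axis in lathe [-1.     0.004  0.004]
z tool axis in lathe [0.004 1.    0.001]
[  0.3 -38.4 252.5]
```

View pics/a4.png

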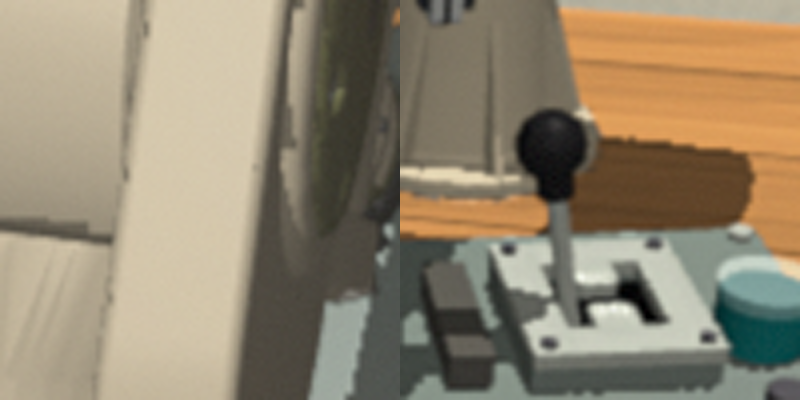

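```bash
python3 k.py scene 152 145 .2525; python3 k.py scene 152 146 .2525
python3 - <<'E'
from m import *
c=CAL["scene"]
for P in [(0,-18.7,170),(0,-36,252.5),(5,-36,252.4),(-5,-36,252.4)]:
    w=L2W(P);q=c["camera_from_world"]@np.append(w,1);p=c["mtx"]@q[:3];p=p[:2]/p[2];print(P,(p-np.array([322,115]))*4+1.5)
E
```

```text
[  4.  -34.  252.5]
[  5.1 -34.2 252.5]
(0, -18.7, 170) [163.62268511 293.70000534]
(0, -36, 252.5) [145.73053413 141.38232346]
(5, -36, 252.4) [148.12969012 146.2627495 ]
(-5, -36, 252.4) [143.31235011 136.94172031]
```

Call:
step_arm(moves=[[[0, 0, 0, 0.03, -0.002, 0, 0], [0, 0, 0, 0.06, -0.002, 0, 0], [0, 0, 0, 0.085, -0.002, 0, 0], [0, 0, 0, 0.09, -0.002, 0.005, 0], [0, 0, 0, 0.09, -0.002, 0.012, 0], [0, 0, 0, 0.09, -0.002, 0.018, 0], [0, 0, 0, 0.09, -0.002, 0.023, 0], [0, 0, 0, 0.09, -0.002, 0.028, 0], [0, 0, 0, 0.09, -0.002, 0.032, 0], [0, 0, 0, 0.09, -0.002, 0.036, 0], [0, 0, 0, 0.09, -0.002, 0.04, 0], [0, 0, 0, 0.09, -0.002, 0.044, 0]]])

```text
clock: 6.6
tcp_pos: [0.5499, 0.0645, 0.2386]
orientation: [-0.429, 0.563, -0.429, -0.562]
wrist_force: [1.7, -4.4, 10.7]
finger_gap: -0.0
```

```bash
python3 look.py a5
```

```text
t 6.6 tcpL [  3.6 -46.7 238.6] F_L [ 0.4 -4.6 10.7] gap -0.0 j [-0.03  0.27 -0.02  1.28 -0.   -0.29]
x tool axis in lathe [ 0.001 -0.001 -1.   ]
y tool axis in lathe [-1.     0.003 -0.001]
z tool axis in lathe [ 0.003  1.    -0.001]
```

View pics/a5.png

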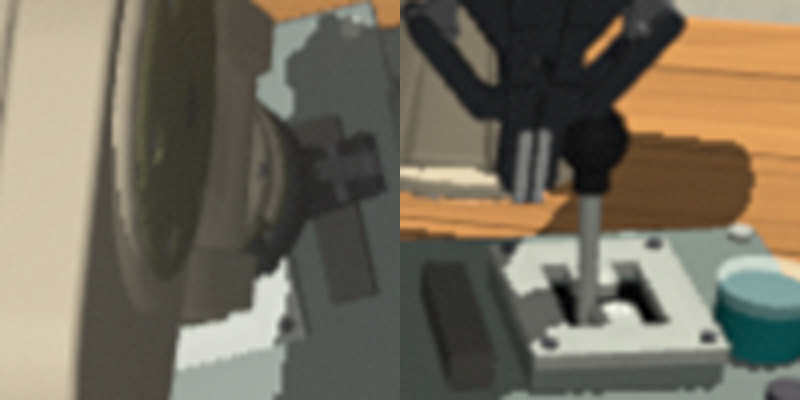

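```bash
python3 k.py scene 197 144 .2555
```

```text
[ 10.6 -14.9 255.5]
```

Call:
step_arm(moves=[[[0, 0, 0, 0, 0, -0.004, 0], [0, 0, 0, -0.006, 0, -0.006, 0], [0, 0, 0, -0.011, 0, -0.006, 0], [0, 0, 0, -0.011, 0, -0.002, 0], [0, 0, 0, -0.011, 0, 0.002, 0], [0, 0, 0, -0.011, 0.001, 0.006, 0], [0, 0, 0, -0.011, 0.001, 0.01, 0], [0, 0, 0, -0.011, 0.001, 0.012, 0]]])

```text
clock: 7.5
tcp_pos: [0.5457, 0.0766, 0.2498]
orientation: [-0.429, 0.563, -0.429, -0.562]
wrist_force: [1.8, -4.1, 2.6]
finger_gap: 0.0002
```

```bash
python3 look.py a6
```

```text
t 7.5 tcpL [  2.7 -33.9 249.8] F_L [ 0.6 -4.5  2.6] gap 0.0002 j [-0.01  0.26 -0.    1.3  -0.   -0.27]
x tool axis in lathe [ 0.002 -0.001 -1.   ]
y tool axis in lathe [-1.     0.003 -0.002]
z tool axis in lathe [ 0.003  1.    -0.001]
```

View pics/a6.png

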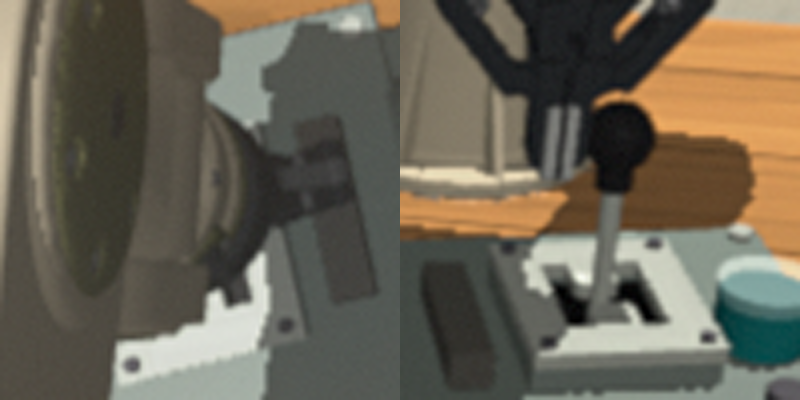

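```bash
python3 k.py scene 222 137 .256
```

```text
[  5.1  -1.9 256. ]
```

Call:
step_arm(moves=[[[0, 0, 0, 0, 0.001, 0.004, 0], [0, 0, 0, 0, 0.001, 0.008, 0], [0, 0, 0, 0, 0.001, 0.012, 0], [0, 0, 0, 0, 0.001, 0.016, 0], [0, 0, 0, 0, 0.001, 0.02, 0], [0, 0, 0, 0, 0.001, 0.024, 0], [0, 0, 0, 0, 0.001, 0.027, 0], [0, 0, 0, 0, 0.001, 0.028, 0]]])

```text
clock: 8.4
tcp_pos: [0.5368, 0.1039, 0.2494]
orientation: [-0.429, 0.563, -0.428, -0.562]
wrist_force: [2.4, -3.3, 2.3]
finger_gap: 0.0001
```

```bash
python3 look.py a7
```

```text
t 8.4 tcpL [  1.4  -5.2 249.4] F_L [ 1.4 -3.8  2.3] gap 0.0001 j [ 0.04  0.26 -0.01  1.3   0.   -0.22]
x tool axis in lathe [ 0. -0. -1.]
y tool axis in lathe [-1.     0.002 -0.   ]
z tool axis in lathe [ 0.002  1.    -0.   ]
```

View pics/a7.png

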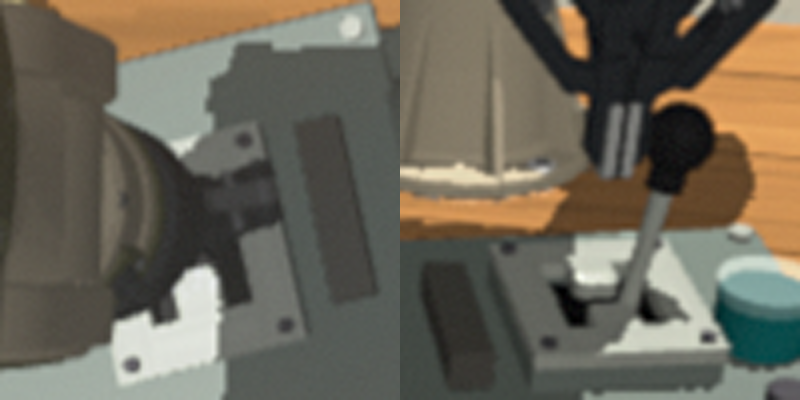

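```bash
python3 k.py scene 281 138 .2535
```

```text
[  2.9  26.8 253.5]
```

Call:
step_arm(moves=[[[0, 0, 0, 0, 0, 0.003, 0], [0, 0, 0, 0, 0, 0.005, 0], [0, 0, 0, 0, 0, 0.007, 0], [0, 0, 0, 0, 0, 0.007, 0]]])

```text
clock: 8.9
tcp_pos: [0.5346, 0.1108, 0.249]
orientation: [0.429, -0.562, 0.428, 0.563]
wrist_force: [1.2, -1.5, -0.7]
finger_gap: 0.0003
```

```bash
python3 look.py a8
```

```text
t 8.9 tcpL [  1.2   2.1 249. ] F_L [ 0.7 -1.8 -0.7] gap 0.0003 j [ 0.06  0.26 -0.02  1.3   0.   -0.21]
x tool axis in lathe [-0.     0.001 -1.   ]
y tool axis in lathe [-1.     0.002  0.   ]
z tool axis in lathe [0.002 1.    0.001]
```

View pics/a8.png

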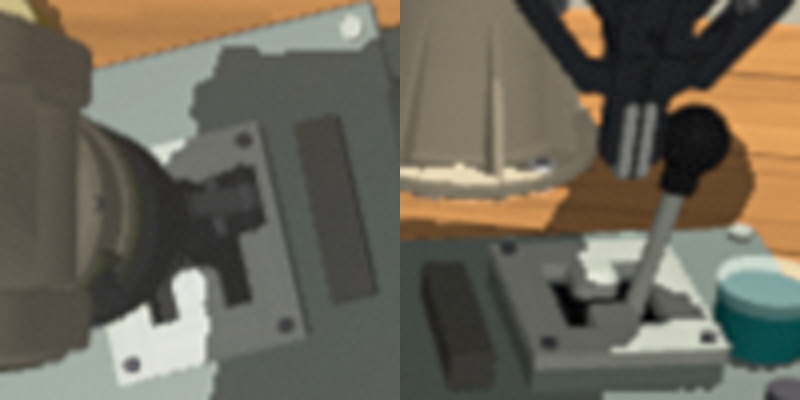

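```bash
python3 k.py scene 297 141 .2525
```

```text
[  4.5  34.1 252.5]
```

Call:
step_arm(moves=[[[0, 0, 0, 0, 0, 0.001, 0], [0, 0, 0, 0, 0, 0.002, 0], [0, 0, 0, 0, 0, 0.002, 0]]])

```text
clock: 9.3
tcp_pos: [0.534, 0.1128, 0.2489]
orientation: [0.429, -0.562, 0.428, 0.563]
wrist_force: [1.2, -1.6, -1.9]
finger_gap: 0.0004
```

```bash
python3 -c "
from m import *
show()"
```

```text
t 9.3 tcpL [  1.1   4.1 248.9] F_L [ 0.7 -1.9 -1.9] gap 0.0004 j [ 0.06  0.25 -0.02  1.3   0.   -0.21]
x tool axis in lathe [-0.     0.001 -1.   ]
y tool axis in lathe [-1.     0.002  0.   ]
z tool axis in lathe [0.002 1.    0.001]
```

Call:
step_arm(moves=[[[0, 0, 0, 0, 0, -0.012, 0], [0, 0, 0, 0, 0, -0.025, 0], [0, 0, 0, -0.04, 0.005, -0.025, 0], [0, 0, 0, -0.07, 0.03, -0.02, 0], [0, 0, 0, -0.07, 0.052, 0.01, 0], [0, 0, 0, -0.07, 0.052, 0.03, 0], [0, 0, 0, -0.07, 0.052, 0.031, 0]]])

```text
clock: 10.0
tcp_pos: [0.475, 0.1294, 0.3199]
orientation: [0.429, -0.563, 0.427, 0.563]
wrist_force: [0.0, -0.8, 0.5]
finger_gap: 0.0001
```

```bash
python3 look.py a9
```

```text
t 10.0 tcpL [-51.3  36.  319.9] F_L [-0.2 -0.8  0.5] gap 0.0001 j [ 0.1   0.14  0.01  1.44  0.   -0.17]
x tool axis in lathe [ 0.001  0.002 -1.   ]
y tool axis in lathe [-1.     0.    -0.001]
z tool axis in lathe [0.    1.    0.002]
```

View pics/a9.png

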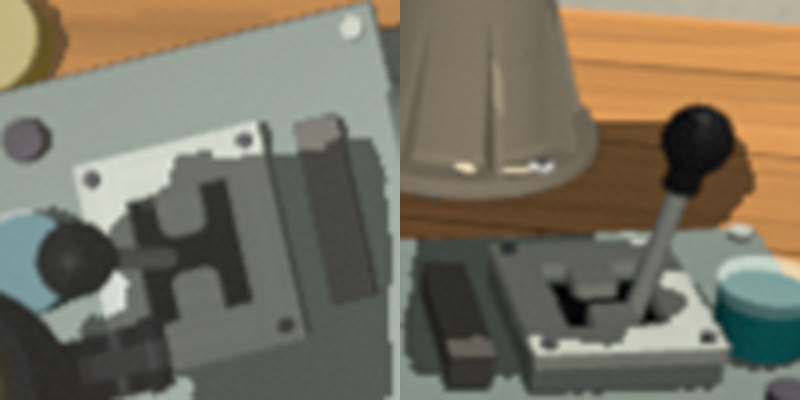

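```bash
python3 k.py top 76 257 .2525; python3 k.py scene 298 142 .2525
```

```text
[  2.1  32.7 252.5]
[  5.6  34.2 252.5]
```

Call:
step_arm(moves=[[[0, 0, 0, 0.03, 0, 0, 0], [0, 0, 0, 0.06, 0, 0, 0], [0, 0, 0, 0.07, 0, 0, 0], [0, 0, 0, 0.07, -0.01, 0, 0], [0, 0, 0, 0.07, -0.018, 0, 0], [0, 0, 0, 0.07, -0.022, 0, 0], [0, 0, 0, 0.07, -0.026, 0, 0], [0, 0, 0, 0.07, -0.03, 0, 0], [0, 0, 0, 0.07, -0.034, 0, 0], [0, 0, 0, 0.07, -0.038, 0, 0], [0, 0, 0, 0.07, -0.04, 0, 0]]])

```text
clock: 11.2
tcp_pos: [0.5147, 0.1393, 0.2492]
orientation: [0.428, -0.562, 0.428, 0.563]
wrist_force: [-3.5, -0.7, 2.3]
finger_gap: -0.0
```

```bash
python3 look.py b1
```

```text
t 11.2 tcpL [-10.4  34.8 249.2] F_L [-3.6  0.3  2.3] gap -0.0 j [ 0.11  0.23 -0.05  1.29  0.   -0.16]
x tool axis in lathe [ 0.     0.001 -1.   ]
y tool axis in lathe [-1.     0.001 -0.   ]
z tool axis in lathe [0.001 1.    0.001]
```

View pics/b1.png

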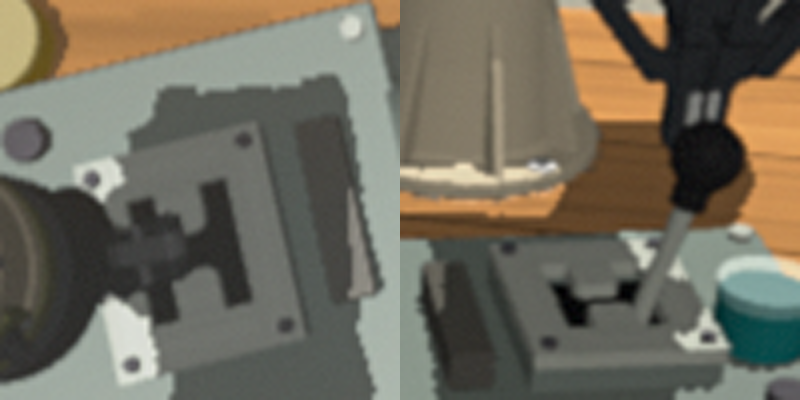

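Call:
step_arm(moves=[[[0, 0, 0, 0, -0.004, 0, 0], [0, 0, 0, 0, -0.008, 0, 0], [0, 0, 0, 0, -0.012, 0, 0], [0, 0, 0, 0, -0.016, 0, 0], [0, 0, 0, 0, -0.019, 0, 0], [0, 0, 0, 0, -0.021, 0, 0], [0, 0, 0, 0, -0.022, 0, 0]]])

```text
clock: 12.0
tcp_pos: [0.5359, 0.1452, 0.2486]
orientation: [0.428, -0.562, 0.428, 0.563]
wrist_force: [-2.4, -1.1, -2.3]
finger_gap: 0.0001
```

```bash
python3 look.py b2
```

```text
t 12.0 tcpL [ 11.6  34.9 248.6] F_L [-2.6 -0.4 -2.3] gap 0.0001 j [ 0.12  0.27  0.01  1.31  0.   -0.15]
x tool axis in lathe [-0.001  0.001 -1.   ]
y tool axis in lathe [-1.     0.001  0.001]
z tool axis in lathe [0.001 1.    0.001]
```

View pics/b2.png

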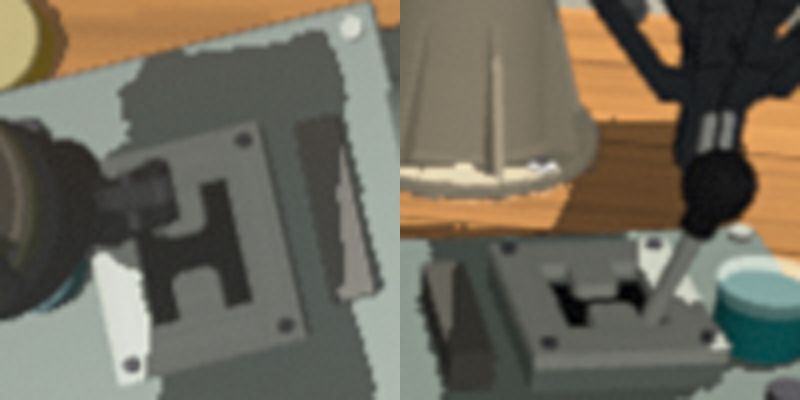

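Call:
step_arm(moves=[[[0, 0, 0, 0, -0.002, 0, 0], [0, 0, 0, 0, -0.004, 0, 0], [0, 0, 0, 0, -0.006, 0, 0], [0, 0, 0, 0, -0.006, 0, 0]]])

```text
clock: 12.5
tcp_pos: [0.5416, 0.1469, 0.2488]
orientation: [0.428, -0.562, 0.428, 0.563]
wrist_force: [-3.2, -0.1, -2.5]
finger_gap: -0.0002
```

Call:
step_arm(moves=[[[0, 0, 0, 0, -0.001, 0, 0], [0, 0, 0, 0, -0.001, 0, 0]]])

```text
clock: 12.7
tcp_pos: [0.5421, 0.147, 0.2487]
orientation: [0.428, -0.562, 0.429, 0.563]
wrist_force: [-5.3, -0.7, -1.5]
finger_gap: -0.0001
```

Call:
step_arm(moves=[[[0, 0, 0, 0, -0.001, 0, 0], [0, 0, 0, 0, -0.001, 0, 0]]])

```text
clock: 12.9
tcp_pos: [0.5423, 0.1471, 0.2486]
orientation: [0.427, -0.562, 0.429, 0.564]
wrist_force: [-5.2, -1.1, -1.2]
finger_gap: 0.0001
```

```bash
python3 look.py b3
```

```text
t 12.9 tcpL [ 18.3  35.  248.6] F_L [-5.3  0.3 -1.2] gap 0.0001 j [ 0.12  0.29  0.03  1.31  0.   -0.15]
x tool axis in lathe [-0.004  0.001 -1.   ]
y tool axis in lathe [-1.     0.001  0.004]
z tool axis in lathe [0.001 1.    0.001]
```

View pics/b3.png

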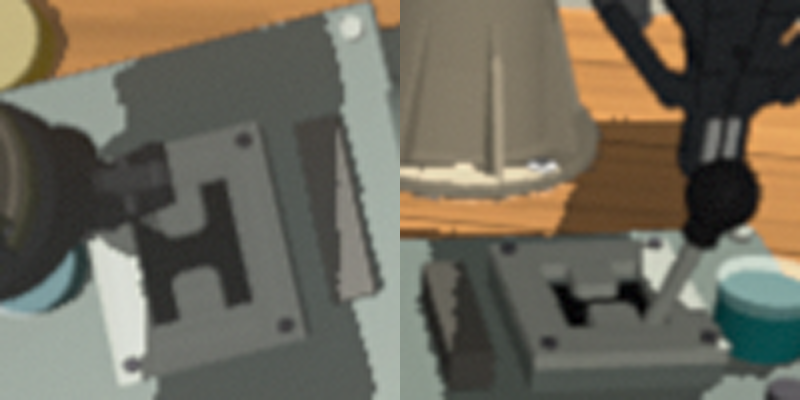

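Call:
step_arm(moves=[[[0, 0, 0, 0, -0.002, 0, 0], [0, 0, 0, 0, -0.002, 0, 0]]])

```text
clock: 13.2
tcp_pos: [0.5427, 0.1472, 0.2486]
orientation: [0.427, -0.561, 0.43, 0.564]
wrist_force: [-8.8, -3.2, 0.3]
finger_gap: -0.0001
```

```bash
python3 -c "
from m import *
show()"
```

```text
t 13.2 tcpL [ 18.7  35.  248.6] F_L [-9.3 -0.8  0.3] gap -0.0001 j [ 0.12  0.29  0.03  1.32  0.   -0.15]
x tool axis in lathe [-0.007  0.001 -1.   ]
y tool axis in lathe [-1.     0.001  0.007]
z tool axis in lathe [0.001 1.    0.001]
```

Call:
step_arm(moves=[[[0, 0, 0, 0, 0.01, 0, 0], [0, 0, 0, 0, 0.03, 0, 0], [0, 0, 0, -0.02, 0.06, 0, 0], [0, 0, 0, -0.06, 0.09, 0, 0], [0, 0, 0, -0.08, 0.12, 0, 0], [0, 0, 0, -0.08, 0.13, 0, 0], [0, 0, 0, -0.08, 0.13, 0, 0]]])

```text
clock: 13.9
tcp_pos: [0.4181, 0.1126, 0.3307]
orientation: [0.428, -0.562, 0.429, 0.563]
wrist_force: [0.6, 0.5, -0.3]
finger_gap: 0.0002
```

```bash
python3 look.py b4
python3 - <<'E'
from m import *
import cv2
for n in ("top","scene"):
    p,d=env.read_camera(n);cv2.imwrite(f"pics/{n}_end.png",p[:,:,::-1])
    for t in ["knob","frit_jar","bead_jar","rod_glass","dressing_stick"]:
        r=env.boxes_of(n,t); print(n,t,[(x["uv"],x["confidence"]) for x in r[:2]])
E
```

```text
t 13.9 tcpL [-110.6   34.9  330.7] F_L [ 0.7  0.3 -0.3] gap 0.0002 j [ 0.08  0.03 -0.09  1.46 -0.   -0.19]
x tool axis in lathe [-0.002  0.    -1.   ]
y tool axis in lathe [-1.     0.001  0.002]
z tool axis in lathe [0.001 1.    0.   ]
top knob [([163.7, 235.8], 0.77)]
top frit_jar [([155.8, 259.0], 0.92)]
top bead_jar []
top rod_glass [([275.3, 167.2], 0.84)]
top dressing_stick []
scene knob [([445.5, 298.4], 0.68), ([396.9, 165.3], 0.65)]
scene frit_jar [([410.6, 191.1], 0.8)]
scene bead_jar [([446.9, 295.8], 0.92)]
scene rod_glass [([279.4, 280.1], 0.98), ([445.0, 295.0], 0.41)]
scene dressing_stick [([341.5, 195.0], 0.75)]
```

View pics/b4.png

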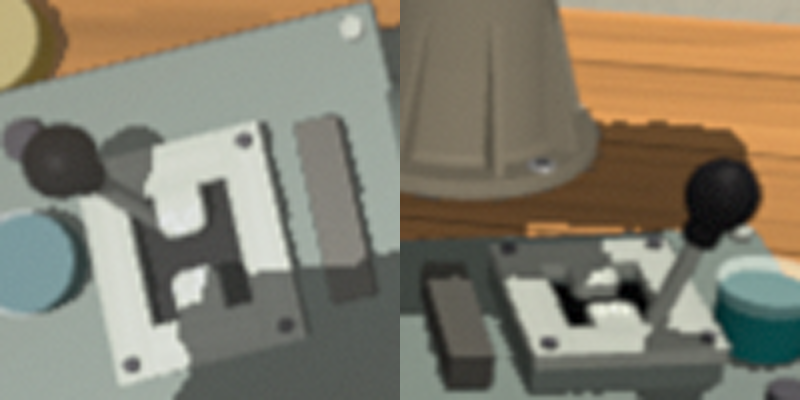

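View pics/top_end.png

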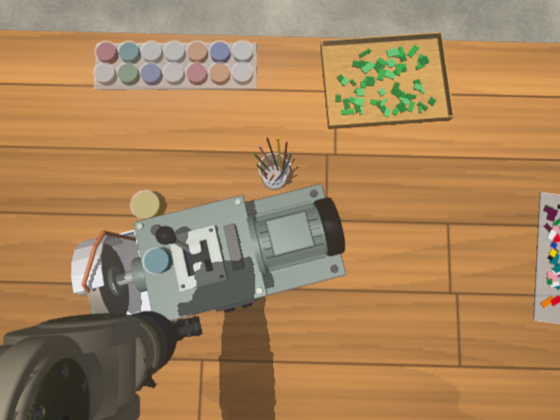

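View pics/scene_end.png

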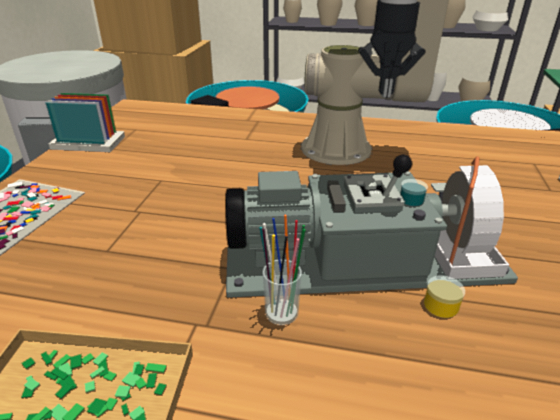

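```bash
python3 k.py top 62 160 .246; python3 k.py scene 322 194 .246
python3 - <<'E'
import cv2,numpy as np
for n in ("top","scene"):
    a=cv2.imread(f"pics/{n}0.png",0);b=cv2.imread(f"pics/{n}_end.png",0)
    for nm,(u,v) in {"top":dict(frit=(156,259),bead=(145,205),rod=(274,168),stick=(233,246)),"scene":dict(frit=(413,191),bead=(445,297),rod=(282,285),stick=(338,197))}[n].items():
        t=a[v-14:v+14,u-14:u+14];r=cv2.matchTemplate(b[v-20:v+20,u-20:u+20],t,cv2.TM_CCOEFF_NORMED);_,m,_,l=cv2.minMaxLoc(r);print(n,nm,np.array(l)-6,round(m,3))
E
```

```text
[ 46.   31.6 246. ]
[ 45.6  34.1 246. ]
top frit [0 0] 0.997
top bead [0 0] 0.998
top rod [0 0] 0.999
top stick [-1 -4] 0.856
scene frit [0 0] 0.923
scene bead [0 0] 0.999
scene rod [0 0] 0.999
scene stick [0 1] 0.76
```

Run:
```python
from m import *
import cv2
p=cv2.imread("pics/scene_end.png");x0,y0=345,145
c=cv2.resize(p[y0:y0+72,x0:x0+96],None,fx=8,fy=8,interpolation=cv2.INTER_CUBIC)
K=CAL["scene"]
def pr(P):
    q=K["camera_from_world"]@np.append(L2W(P),1);q=K["mtx"]@q[:3];return tuple(int(round(v)) for v in (q[:2]/q[2]-[x0,y0])*8+3.5)
for a,col in ((.25,(0,0,255)),(.27,(0,255,0))):
    P=(180*np.sin(a),180*np.cos(a)*np.sin(.19),76+180*np.cos(a)*np.cos(.19)); cv2.circle(c,pr(P),4,col,-1); cv2.circle(c,pr(P),int(8*17e-3*444/(K["camera_from_world"]@np.append(L2W(P),1))[2]),col,1)
cv2.imwrite("pics/zz.png",c)
```

```text
(no output)
```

View pics/zz.png

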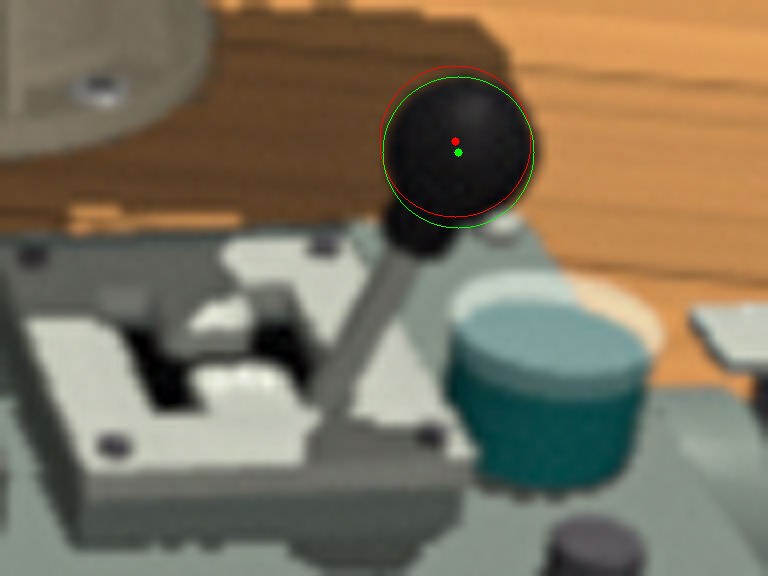

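```bash
python3 -c "
from workcell import env
s=env.get_state();print(s['clock'],s['wrist_force']);print(env.hand_in())"
```

```text
14.6 [-0.71851967 -0.8636206   0.85460633]
the job is handed in; nothing more can be done
None
```

I shifted the lever into slow gear, the back slot on the wheel side, and left it home there. I pushed it with the closed fingertips only: forward to neutral, across to the wheel side, then back until the gate's end stopped it. The job was handed in at 14.6 s with the arm retracted and touching nothing.

**Lever position:** The last pictures put the knob at lathe x ≈ 46 mm, y ≈ 32–34 mm, and drawn over the scene picture it fits about 0.27 rad along. My pixel readings alone gave about 0.26 rad, but that gap is within the 2 mm camera calibration. I took it as home because, at the end, the wrist force rose to 9 N with almost no further travel.

**Forces:** The highest wrist force I read was about 12 N. Early in the crossing the wider upper part of the finger leaned on the knob and pushed up with about 11 N. I backed off and raised the tool 11 mm, which cured it.

**Other objects:** Image matching against the first pictures showed no movement of the two jars or the tumbler. The match for the dressing stick was spoiled by the arm's shadow (0.76–0.86), but its visible edges agree within about one pixel.

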